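# Dock the upright battery box and start its charge

### The job

Slide the orange battery box along the table, pushing it low at its base so that it stays upright, fully home into the blue charging dock. Only once it is home, press the green button on top of the dock all the way down with a fingertip and let it come up again. Do not lift or tip the box or put the fingers on its carry handle, and leave everything else on the table alone.

Things in the scene. Friction and masses are not known exactly. Their poses are not given: they have to be found in the camera images.
- battery_box: Tall loose box, 1.2 to 1.8 kg, pushed with 6 to 13 N. Grey base plate 144 (x) x 130 (y) x 30 mm; on it the orange case (x -24 to +68, 122 mm wide, top at z = 170 mm): the rear 48 mm of the base stick out as a low tail. Origin: centre of the underside; x points forward (enters the dock first). Slides when pushed forward on the tail's end; tips when pushed high on the case.
- box_tail (a point): Centre of the rear end face of the box's base plate (x = -72 mm, 15 mm above the table): the face to push, 130 mm wide and 30 mm high; axes as the box.
- box_handle: Black carry handle on top of the box, a hoop 90 mm long along the box's y; its top is 200 mm above the table. Origin: centre of its foot, 168 mm up. Not to be touched with the fingers.
- dock: Blue dock, fixed. Origin: on the table where the box's origin lies when home; x = docking direction (and the box's x when home). Stop: face at x = +72 mm of the blue block, 170 x 210 x 115 mm high. Two rails, 32 mm high, stand 140 mm apart from x = -23 to +72 mm, then flare to a mouth about 200 mm wide at x = -97 mm. No floor. The box starts 180-250 mm short, up to 30 mm aside, 0.25 rad askew.
- charge_button_top (a point): Centre of the top face of the round green push button, diameter 32 mm, on the charger block; dock x = +175, y = +40 mm. Moves down when pressed.
- charge_button (a joint): Travel of the button in m: 0 = up, 0.006 = fully down; a spring, 5 N when fully down, brings it up again.
- glue_bottle: Bystander: bottle with red cap, 44 mm across, 120 mm high, standing beside the box's way. Origin: centre of its underside.
- tyre: Bystander: black rubber tyre lying flat, 86 mm across, 36 mm high. Origin: centre of its underside.
- screwdriver: Bystander: screwdriver lying on the table beside the dock. Origin: under the middle of the tool.
- drink_bottle: Bystander: brown drink bottle, 66 mm across, 220 mm high. Origin: centre of its underside.
- parts_case: Bystander: flat clear case with blue lid, 174 x 114 x 42 mm. Origin: centre of its underside.
There are look-alikes about, which are no part of the job. Of the things that look like the battery_box, the middle-sized one is meant.

How it is judged:
By the outcome, as a careful person would: the job done as asked, in the order asked, and still so for the second after the job is handed in, with the robot touching nothing.
It also fails if it takes over 61 s, if anything falls off the work surface, if the arm or the gripper's body presses on something with over 40 N, if the wrist force passes 120 N, or if a joint passes its speed limit or range.

### The arm

A 6-joint arm with a two-finger parallel gripper is mounted at the origin on the work surface. World frame = base frame: x ahead of the robot, y to its left, z up, the work surface at z = 0. Lengths are in mm, angles in rad, forces in N, time in s.
With the tool pointing down it reaches from about 375 to 975 mm from the base axis. Payload 3.8 kg.
Tool frame: the origin (TCP) lies on the centre line of the jaws, within the pads' length; the fingertips stand 19 mm ahead of it and the grasp point (between the pads) is the TCP (ctrl.tcp_to_tips is the distance from the TCP to the fingertips, in mm); z points along the fingers, y is the direction in which the jaws open and shut (so a half turn about z gives the same grasp; the last joint's range is limited). The gripper opens to 85 mm and grips with 20 to 120 N. Pads are 22 mm wide; open, the fingers measure 114 mm over their backs; the gripper's body (76 mm by 85 mm) begins 54 mm behind the grasp point. The pads swing forward as they close: fully open they stand 13 mm farther back than shut.
Start: joints at [1.069, 0.264, 1.604, -0, 1.274, -0.037], TCP at [302.562, 603.386, 219.68] pointing down, gripper open.
Joint ranges: [-2.63, 2.63], [-0.94, 2.18], [0.31, 2.57], [-1.31, 4.45], [0, 2.66], [-2.55, 2.55]. Speed limits (rad/s): [2.57, 2.57, 3.14, 3.14, 3.14, 3.14].

### API

Orientations are given as a unit quaternion [x, y, z, w].
In Python, from cell import readout, read_camera, ctrl gives the robot as it stands. The module is installed in compiled form; this text tells all that it offers.
- The arm moves only by the tool move_arm, never from a script. Its argument "rows" is a list of rows, each a list of 2 entries, a list of its own where there are three numbers: the shift along the world's x, y, z in mm, then the turn, a rotation vector about the world's x, y, z in rad. A call has 1 to 20 rows; each row is the pose to reach, as a shift and turn from the pose commanded when the call began; what a row does not reach only later rows make up. A row lasts 1/8 s, in which the tool goes at most 62.5 mm and 10.7 degrees, less where a joint would pass 70% of its speed; a pose out of reach is approached as far as the arm can. A call with a gripper value outside its range is refused whole. "gripper" is the gripper command: -1 is fully open, 1 is shut, values between are in proportion, set as the call begins (left out, the last holds). The fingers move at their own pace and stop on an object; "newtons" is the grip in N (left out, the last holds). Time passes only in rows, so rows that repeat a pose let the fingers close. It gives the time, the measured TCP pose, the force and the opening at its end, in the units of the state.
- readout.observe(): the state, without advancing time (a new reading comes with each control period).
- read_camera(name): name is "scene" or "top" or "wrist"; returns a dict with "image" (384x512x3 uint8, red, green, blue), "fx", "fy", "cx", "cy" (pixels), "cam_to_world" (4x4, takes a point from camera to world coordinates). Camera axes: x right, y up, looking along -z (the intrinsics and any distortion apply to the point x, -y, -z); pixel columns grow to the right and rows downward; lengths in mm; the calibration is good to about 2 mm. A picture is of the moment at which its call begins. There is no depth.
- ctrl.hand_in(): hands the job in, once; it reports no verdict.
The state is a dict: "time_s": time; "joints": joint angles; "joint_velocities": joint speeds; "joint_torque": joint torques, N m; "eef_pos": TCP position; "orientation": TCP orientation; "ft_force": force on the tool from outside, world axes, zero at the start; "ft_torque": the same for the moment, N m; "grip_width": finger opening in mm.
Only numpy, scipy, OpenCV 4.12 (cv2) and the standard library are available. Lean on these libraries where they do the work, as an engineer would, in place of code of your own. Each camera call takes 0.05 s, during which the arm holds its last target.

## Working session

There is one attempt and no reset: what is moved stays moved. The work goes in short steps, Python scripts to look and compute and a tool call to move; the robot and the scene stay as the last step left them, time stands still between calls to the robot, and variables do not carry over. Pictures are saved under pics/ and viewed, and the job is handed in when it is done.

Besides the shell and the picture viewer there is one more tool, called as name(argument=value, ...) on one line, values as JSON. move_arm: Moves the arm, as the interface text tells. Its arguments: {"type":"object","properties":{"rows":{"type":"array","items":{"type":"array"}},"gripper":{"type":"number"},"newtons":{"type":"number"}},"required":["rows"]}

```bash
mkdir -p pics; python3 - <<'E'
from cell import readout, read_camera, ctrl
import cv2, pickle
s=readout.observe();print(s)
d={}
for n in ["scene","top","wrist"]:
    c=read_camera(n);d[n]=c;cv2.imwrite(f"pics/{n}0.png",c["image"][:,:,::-1])
    print(n,c["fx"],c["fy"],c["cx"],c["cy"],c["cam_to_world"].tolist() if hasattr(c["cam_to_world"],'tolist') else c["cam_to_world"],[k for k in c])
pickle.dump(d,open("cams0.pkl","wb"))
E
```

```text
{'time_s': 0.0, 'joints': array([ 1.06912148e+00,  2.64781523e-01,  1.60540161e+00,  2.18761168e-05,
        1.27373485e+00, -3.68901444e-02]), 'joint_velocities': array([-5.93981907e-04,  1.15333276e-03, -1.07746156e-03,  1.01455483e-03,
        4.52075296e-05,  1.21839569e-03]), 'joint_torque': array([-2.33693763e-04, -5.15109408e+01, -3.67319870e+01, -3.70933076e-04,
        1.28739982e-02, -1.75140184e-05]), 'eef_pos': array([302.16692824, 602.71188402, 218.32806677]), 'orientation': array([ 2.30309194e-01,  9.73116809e-01, -1.11798079e-03, -3.19392979e-04]), 'ft_force': array([0.09483604, 0.37969067, 0.18328576]), 'ft_torque': array([-0.04786496, -0.01661091,  0.01491782]), 'grip_width': 85.22680335920451}
scene 445.5286752525344 445.5286752525344 254.06817361522667 190.77441946039798 [[0.9748497727439209, -0.17750175639437515, 0.13476292909416027, 767.160433303112], [0.22279033140011406, 0.7916184850790021, -0.5689504743963689, -899.9861717539952], [-0.005691117267559667, 0.5846651183011843, 0.8112547754103572, 1452.7293506403523], [0.0, 0.0, 0.0, 1.0]] ['image', 'fx', 'fy', 'cx', 'cy', 'cam_to_world']
top 350.9658260176744 350.9658260176744 254.61699168217424 194.02651728135012 [[0.00890686007134446, 0.9961829210675102, -0.08683464525794107, 449.2412600528712], [-0.9999587187124741, 0.009029241820785619, 0.0010166922096567386, 47.499857215672634], [0.0017968624256984882, 0.08682200507673592, 0.9962222195473651, 1252.0579145313438], [0.0, 0.0, 0.0, 1.0]] ['image', 'fx', 'fy', 'cx', 'cy', 'cam_to_world']
wrist 295.3272783362545 295.3272783362545 254.40027743132026 192.5415080315049 [[0.44798146626342494, -0.8557771172054666, -0.25876269350888303, 235.8338840349761], [0.8940410901985104, 0.42823348199370975, 0.13155460438996835, 636.6409119068309], [-0.0017705708485726136, -0.2902785051757078, 0.9569405699999481, 371.72202247416953], [0.0, 0.0, 0.0, 1.0]] ['image', 'fx', 'fy', 'cx', 'cy', 'cam_to_world']
```

View pics/scene0.png

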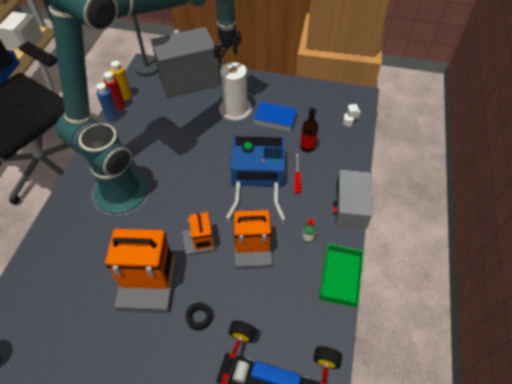

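View pics/top0.png

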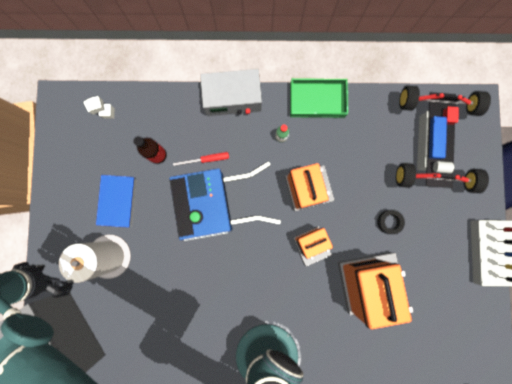

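View pics/wrist0.png

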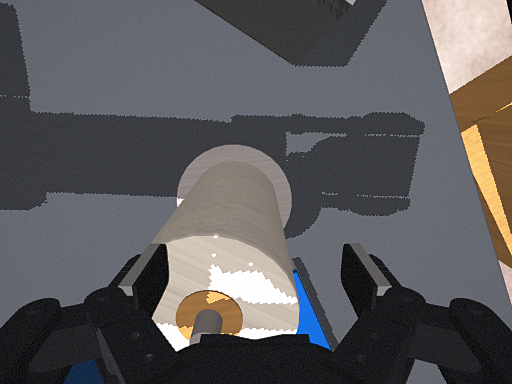

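Scene: three orange boxes; the middle-sized one is at top-image (310,187), with the dock at (200,205), rails opening to the right (world −y). The gripper hangs over a paper-towel roll. I'll zoom in for measuring.

```bash
cat > h.py <<'E'
import numpy as np, cv2, pickle
def ray(c,u,v):
    M=np.array(c["cam_to_world"]);d=np.array([(u-c["cx"])/c["fx"],-(v-c["cy"])/c["fy"],-1.])
    return M[:3,3],M[:3,:3]@d
def p2w(c,u,v,z):
    o,d=ray(c,u,v);return o+d*(z-o[2])/d[2]
def w2p(c,p):
    M=np.array(c["cam_to_world"]);q=M[:3,:3].T@(np.array(p,float)-M[:3,3])
    return np.array([c["cx"]+c["fx"]*q[0]/-q[2],c["cy"]-c["fy"]*q[1]/-q[2]])
def crop(c,u0,v0,w,h,s,fn):
    im=c["image"][v0:v0+h,u0:u0+w,::-1];cv2.imwrite(fn,cv2.resize(im,None,fx=s,fy=s,interpolation=cv2.INTER_CUBIC))
E
python3 - <<'E'
from h import *
d=pickle.load(open("cams0.pkl","rb"))
crop(d["top"],160,130,190,130,4,"pics/topc.png")
crop(d["scene"],170,120,160,150,4,"pics/scenec.png")
E
```

```text
(no output)
```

View pics/topc.png

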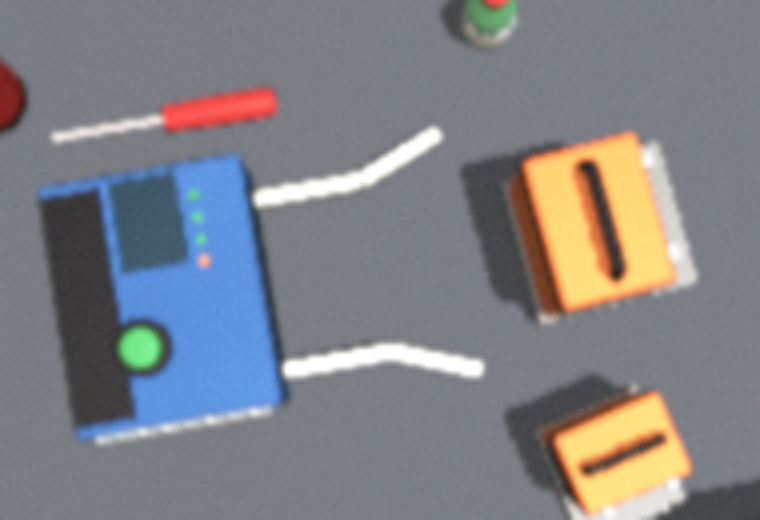

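View pics/scenec.png

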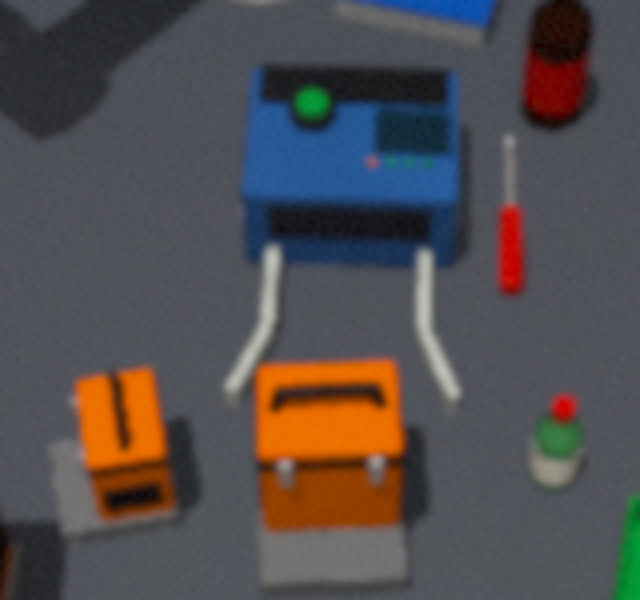

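```bash
cat > fit.py <<'E'
from h import *
from scipy.optimize import least_squares
def fit(obs,x0):
    def T(x,p):
        c,s=np.cos(x[2]),np.sin(x[2]);return [x[0]+c*p[0]-s*p[1],x[1]+s*p[0]+c*p[1],p[2]]
    f=lambda x:np.concatenate([w2p(c,T(x,p))-uv for c,p,uv in obs])
    r=least_squares(f,x0,loss="soft_l1",x_scale=[10,10,.1]);return r.x,f(r.x).reshape(-1,2),T
E
python3 - <<'E'
from fit import *
d=pickle.load(open("cams0.pkl","rb"))
t=lambda p,u,v:(d["top"],p,np.array([160+(u-1.5)/4,130+(v-1.5)/4]))
s=lambda p,u,v:(d["scene"],p,np.array([170+(u-1.5)/4,120+(v-1.5)/4]))
D=[t((72,-105,115),240,155),t((72,105,115),285,403),t((242,-105,115),38,188),t((242,105,115),78,440),t((175,40,120),140,347),
 s((72,105,115),245,193),s((72,-105,115),462,200),s((242,105,115),257,67),s((242,-105,115),460,72),s((175,40,120),312,100)]
x,r,T=fit(D,[550,0,1.5]);print("dock",x.round(3));print(r.round(1).tolist());print("button",T(x,(175,40,120)))
for p in [(-97,100,32),(-97,-100,32),(-23,70,32),(-23,-70,32)]:print(p,(w2p(d["top"],T(x,p))-[160,130])*4,(w2p(d["scene"],T(x,p))-[170,120])*4)
xd=x
B=[t((68,-61,170),520,160),t((68,61,170),568,312),t((-24,-61,170),635,133),t((-24,61,170),676,284),t((-72,-65,30),655,145),t((-72,65,30),692,280),
 s((-24,61,170),258,460),s((-24,-61,170),403,458),s((68,61,170),255,367),s((68,-61,170),397,360),s((-72,65,0),262,588),s((-72,-65,0),405,585)]
x,r,T=fit(B,[550,-250,1.5]);print("box",x.round(3));print(r.round(1).tolist())
c,sn=np.cos(xd[2]),np.sin(xd[2]);R=np.array([[c,sn],[-sn,c]])
print("box in dock",R@(x[:2]-xd[:2]),x[2]-xd[2],"tail",T(x,(-72,0,15)))
for z,w in((120,"cap"),):print(w,p2w(d["top"],160+491/4,130+2/4,z))
# small look-alike base corners
print("small",[p2w(d["top"],160+u/4,130+v/4,15).round() for u,v in((690,490),(575,520),(545,435),(640,390))])
E
```

```text
dock [546.488  70.947   1.756]
[[0.2, -1.5], [-0.2, 0.0], [-0.7, -0.7], [-0.6, 0.1], [1.0, -0.3], [-1.1, 0.3], [-0.6, -0.0], [-1.1, -0.9], [-0.2, -0.8], [0.3, 2.9]]
button [np.float64(474.91461978901924), np.float64(235.5744348170082), 120]
(-97, 100, 32) [480.30072992 359.88679629] [236.12760083 387.70695621]
(-97, -100, 32) [438.94814604 135.30421579] [448.38013851 394.12258542]
(-23, 70, 32) [390.17639136 340.77323332] [272.59761111 323.97126751]
(-23, -70, 32) [362.01326893 183.26337594] [417.45005444 328.20404741]
box [ 579.298 -144.688    1.84 ]
[[0.3, 0.3], [-1.2, 0.1], [-0.0, -0.5], [0.5, -0.5], [0.5, -1.0], [1.5, 0.8], [-0.4, -1.5], [0.0, -2.6], [-0.1, -1.4], [-0.2, -1.1], [-0.2, 2.3], [0.4, 1.5]]
box in dock [-217.98751024    7.50104824] 0.08367668890477153 tail [np.float64(598.4382352322056), np.float64(-214.09724507455206), 15]
cap [758.5511037  -44.34518289 120.        ]
small [array([ 355., -227.,   15.]), array([ 328., -127.,   15.]), array([ 401., -101.,   15.]), array([ 441., -184.,   15.])]
```

```bash
python3 - <<'E'
from h import *
from scipy.spatial.transform import Rotation as R
from cell import ctrl
print(ctrl.tcp_to_tips,[a for a in dir(ctrl) if a[0]!='_'])
d=pickle.load(open("cams0.pkl","rb"))
A=[];b=[]
for n,u,v in(("top",160+138.5/4,130+345.5/4),("scene",170+310.5/4,120+98.5/4)):
    o,r=ray(d[n],u,v);r/=np.linalg.norm(r);P=np.eye(3)-np.outer(r,r);A.append(P);b.append(P@o)
print("button",np.linalg.lstsq(np.vstack(A),np.concatenate(b),rcond=None)[0])
for z in(115,120,125,130):print(z,p2w(d["top"],160+138.5/4,130+345.5/4,z),p2w(d["scene"],170+310.5/4,120+98.5/4,z))
q0=R.from_quat([.2303,.9731,-.0011,-.0003]);
h=1.84;th=np.radians(30);f=np.array([np.cos(h),np.sin(h),0])
x0=q0.as_matrix()[:,0];h0=np.arctan2(x0[1],x0[0]);print(h0)
Rz=R.from_rotvec([0,0,h-h0]);Rt=R.from_rotvec(th*np.array([np.sin(h),-np.cos(h),0]))
print("yaw",h-h0,"total rv",(Rt*Rz).as_rotvec(),"tilt rv",Rt.as_rotvec());q=Rt*Rz*q0;print(q.as_matrix())
print(p2w(d["top"],75,263,200))
E
```

```text
19.0 ['MotionError', 'hand_in', 'tcp_to_tips']
button [473.70434633 236.1148454  136.12404628]
115 [474.06687125 239.64846284 115.        ] [469.09431131 254.38513789 115.        ]
120 [473.95770526 238.8035252  120.        ] [470.20838615 250.07047099 120.        ]
125 [473.84853927 237.95858756 125.        ] [471.32246099 245.75580409 125.        ]
130 [473.73937327 237.11364992 130.        ] [472.43653583 241.44113719 130.        ]
2.6768115842684526
yaw -0.8368115842684525 total rv [ 0.41644037  0.34203293 -0.81715429] tilt rv [0.50474032 0.13925836 0.        ]
[[-0.23032121  0.96367737 -0.13519637]
 [ 0.83479655  0.26706183  0.48144854]
 [ 0.50006686 -0.00197366 -0.86598455]]
[331.5067996  575.46302184 200.        ]
```

move_arm(rows=[[[0, 0, 60], [0, 0, 0]], [[0, 0, 120], [0, 0, 0]], [[0, 0, 180], [0, 0, 0]], [[20, -56, 180], [0.026, 0.021, -0.051]], [[40, -112, 180], [0.052, 0.043, -0.102]], [[60, -168, 180], [0.078, 0.064, -0.153]], [[80, -224, 180], [0.104, 0.086, -0.204]], [[100, -280, 180], [0.13, 0.107, -0.255]], [[120, -335, 180], [0.156, 0.128, -0.306]], [[140, -391, 180], [0.182, 0.15, -0.357]], [[160, -447, 180], [0.208, 0.171, -0.408]], [[180, -503, 180], [0.234, 0.192, -0.46]], [[200, -559, 180], [0.26, 0.214, -0.511]], [[220, -615, 180], [0.286, 0.235, -0.562]], [[240, -671, 180], [0.312, 0.257, -0.613]], [[260, -727, 180], [0.338, 0.278, -0.664]], [[280, -783, 180], [0.364, 0.299, -0.715]], [[300, -838, 180], [0.39, 0.321, -0.766]], [[317, -894, 180], [0.416, 0.342, -0.817]], [[317, -894, 180], [0.416, 0.342, -0.817]]], gripper=-0.3)

```text
time_s: 2.65
eef_pos: [619.7, -295.7, 393.3]
orientation: [0.588, 0.766, 0.156, -0.209]
ft_force: [0.5, 0.4, -0.6]
grip_width: 55.8
```

```bash
cat > look.py <<'E'
from h import *
import sys
from cell import readout, read_camera
from scipy.spatial.transform import Rotation as R
tag=sys.argv[1]; d={}
s=readout.observe();print(s["time_s"],s["joints"].round(2),s["eef_pos"].round(1),s["ft_force"].round(1),s["grip_width"]);print(R.from_quat(s["orientation"]).as_matrix().round(3).tolist())
for n in sys.argv[2:]:
    c=read_camera(n);d[n]=c;cv2.imwrite(f"pics/{n}_{tag}.png",c["image"][:,:,::-1])
    if n=="top":crop(c,160,130,190,130,4,f"pics/topc_{tag}.png")
pickle.dump(d,open(f"cams_{tag}.pkl","wb"))
E
python3 look.py 1 wrist top
```

```text
2.65 [-0.64  0.51  1.05  0.34  1.99 -0.83] [ 619.7 -295.7  393.3] [ 0.5  0.4 -0.6] 55.84604332148324
[[-0.222, 0.965, -0.136], [0.835, 0.261, 0.485], [0.504, -0.006, -0.864]]
```

move_arm(rows=[[[0, 0, -55], [0, 0, 0]], [[0, 0, -110], [0, 0, 0]], [[0, 0, -165], [0, 0, 0]], [[0, 0, -220], [0, 0, 0]], [[0, 0, -270], [0, 0, 0]], [[0, 0, -310], [0, 0, 0]], [[0, 0, -335], [0, 0, 0]], [[0, 0, -345], [0, 0, 0]], [[0, 0, -345], [0, 0, 0]], [[0, 0, -345], [0, 0, 0]]])

```text
time_s: 4.0
eef_pos: [620.8, -291.4, 56.9]
orientation: [0.585, 0.769, 0.157, -0.204]
ft_force: [-0.1, -0.1, -0.0]
grip_width: 55.5
```

```bash
python3 look.py 2 wrist top scene; python3 -c "
from h import *
d=pickle.load(open('cams_2.pkl','rb'));crop(d['scene'],170,120,200,150,4,'pics/scenec_2.png')"
```

```text
4.0 [-0.64  0.68  1.41  0.31  1.48 -1.  ] [ 620.8 -291.4   56.9] [-0.1 -0.1 -0. ] 55.493514899317404
[[-0.232, 0.964, -0.131], [0.836, 0.266, 0.48], [0.497, 0.002, -0.868]]
```

View pics/scenec_2.png

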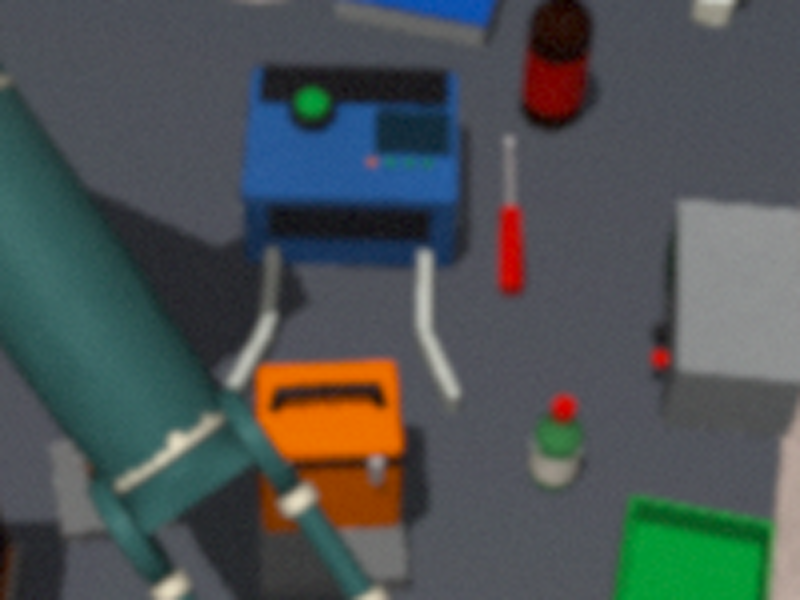

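View pics/wrist_2.png

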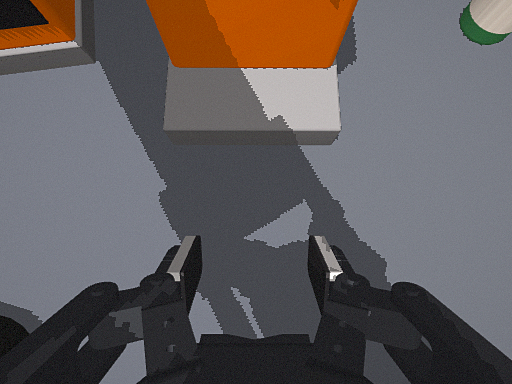

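View pics/top_2.png

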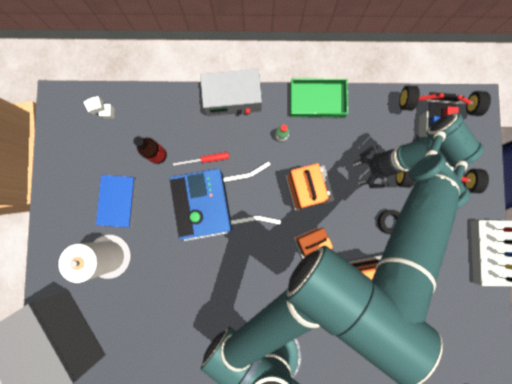

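```bash
python3 - <<'E'
from h import *
c=pickle.load(open('cams_2.pkl','rb'))["wrist"]
a=p2w(c,163.5,131,30);b=p2w(c,341,131,30);print(a,b,np.linalg.norm(b-a),(a+b)/2,np.arctan2(b[1]-a[1],b[0]-a[0])+np.pi/2)
a=p2w(c,166,144,0);b=p2w(c,339.5,144,0);print(a,b,np.linalg.norm(b-a),(a+b)/2,np.arctan2(b[1]-a[1],b[0]-a[0])+np.pi/2)
E
```

```text
[ 536.94430674 -233.16487894   30.        ] [ 659.56579731 -199.089283     30.        ] 127.26812714429408 [ 598.25505202 -216.12708097   30.        ] 1.8418497037960428
[ 529.5364734  -232.75669886    0.        ] [ 666.24904689 -194.78570127    0.        ] 141.88771760122776 [ 597.89276015 -213.77120007    0.        ] 1.8417111435733848
```

move_arm(rows=[[[0, 0, -15], [0, 0, 0]], [[0, 0, -28], [0, 0, 0]], [[0, 0, -30], [0, 0, 0]], [[-4, 13, -30], [0, 0, 0]], [[-7, 26, -30], [0, 0, 0]], [[-11, 40, -30], [0, 0, 0]], [[-13, 48, -30], [0, 0, 0]], [[-14, 51, -30], [0, 0, 0]], [[-14, 51, -30], [0, 0, 0]]])

```text
time_s: 5.28
eef_pos: [605.7, -239.5, 24.9]
orientation: [0.585, 0.769, 0.157, -0.206]
ft_force: [-0.6, 0.2, -0.0]
grip_width: 55.5
```

```bash
python3 look.py 3 wrist
```

```text
5.275 [-0.6   0.65  1.53  0.34  1.39 -1.  ] [ 605.7 -239.5   24.9] [-0.6  0.2 -0. ] 55.52741648043086
[[-0.231, 0.964, -0.133], [0.835, 0.266, 0.481], [0.499, 0.0, -0.866]]
```

View pics/wrist_3.png

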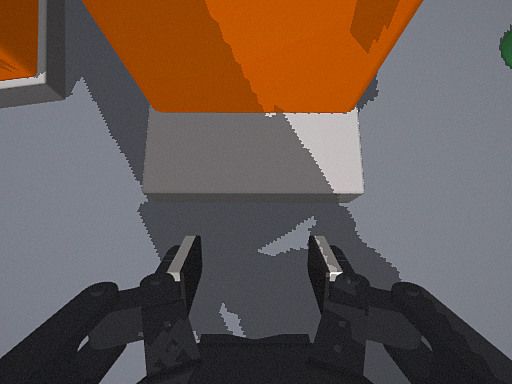

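move_arm(rows=[[[-1, 3, 0], [0, 0, 0]], [[-2, 6, 0], [0, 0, 0]], [[-3, 10, 0], [0, 0, -0.002]], [[-4, 17, 0], [0, 0, -0.004]], [[-5.5, 24, 0], [0, 0, -0.007]], [[-7, 31, 0], [0, 0, -0.01]], [[-8, 38, 0], [0, 0, -0.013]], [[-9.5, 45, 0], [0, 0, -0.015]], [[-11, 52, 0], [0, 0, -0.018]], [[-12, 59, 0], [0, 0, -0.021]], [[-13.5, 66, 0], [0, 0, -0.024]], [[-15, 73, 0], [0, 0, -0.026]], [[-16, 80, 0], [0, 0, -0.029]], [[-17, 84, 0], [0, 0, -0.031]]])

```text
time_s: 7.08
eef_pos: [589.7, -159.4, 24.8]
orientation: [0.597, 0.76, 0.158, -0.2]
ft_force: [0.2, -10.6, -0.2]
grip_width: 55.3
```

```bash
python3 look.py 4 wrist top
```

```text
7.075 [-0.52  0.55  1.69  0.38  1.29 -0.94] [ 589.7 -159.4   24.8] [  0.2 -10.6  -0.2] 55.336383433407434
[[-0.206, 0.972, -0.115], [0.846, 0.236, 0.479], [0.492, 0.002, -0.87]]
```

View pics/wrist_4.png

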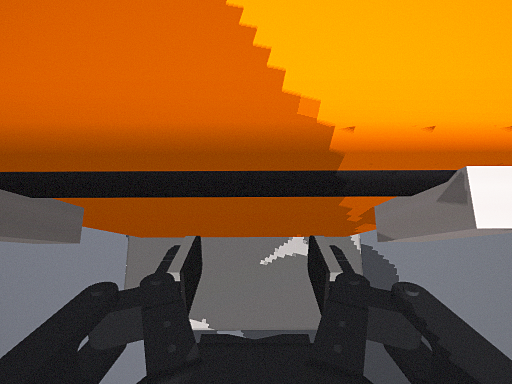

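View pics/topc_4.png

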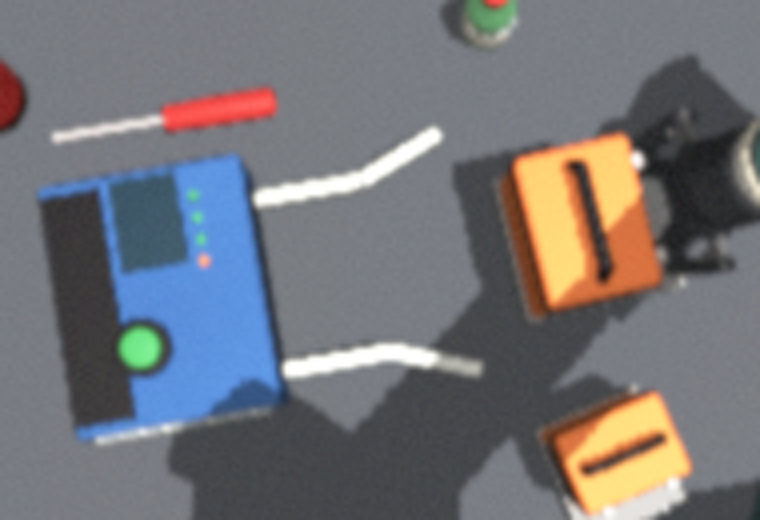

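```bash
python3 - <<'E'
from h import *
D=pickle.load(open('cams_4.pkl','rb'));c=D["wrist"]
print(np.array(c["cam_to_world"]).round(2).tolist())
tcp=np.array([589.7,-159.4,24.8]);R=np.array([[-0.206,0.972,-0.115],[0.846,0.236,0.479],[0.492,0.002,-0.87]])
for n,p in(("tcp",[0,0,0]),("tip",[0,0,19]),("tipR+",[11,28,19]),("tipR-",[-11,28,19]),("tip11",[0,28,11])):
  w=tcp+R@np.array(p);print(n,w.round(1),w2p(c,w).round(0))
for uv in((127,237),(361,237),(190,330),(255,330),(318,330)):print(uv,p2w(c,*uv,30).round(1))
a=D["top"]
for uv in((516,156),(550,310),(628,135),(660,283)):print(uv,p2w(a,160+(uv[0]-1.5)/4,130+(uv[1]-1.5)/4,170).round(1))
crop(a,300,140,90,80,8,"pics/t4z.png")
E
```

```text
[[0.97, -0.23, 0.05, 591.67], [0.24, 0.95, -0.21, -170.29], [0.0, 0.22, 0.98, 194.39], [0.0, 0.0, 0.0, 1.0]]
tcp [ 589.7 -159.4   24.8] [255. 239.]
tip [ 587.5 -150.3    8.3] [255. 226.]
tipR+ [ 612.5 -134.4   13.7] [300. 209.]
tipR- [ 617.  -153.     2.9] [298. 241.]
tip11 [ 615.7 -147.5   15.3] [301. 231.]
(127, 237) [ 521.  -175.4   30. ]
(361, 237) [ 646.5 -144.9   30. ]
(190, 330) [ 568.2 -212.9   30. ]
(255, 330) [ 600.8 -205.    30. ]
(318, 330) [ 632.5 -197.3   30. ]
(516, 156) [623.9 -58.8 170. ]
(550, 310) [504.2 -85.1 170. ]
(628, 135) [ 641.3 -146.2  170. ]
(660, 283) [ 525.8 -170.2  170. ]
```

View pics/t4z.png

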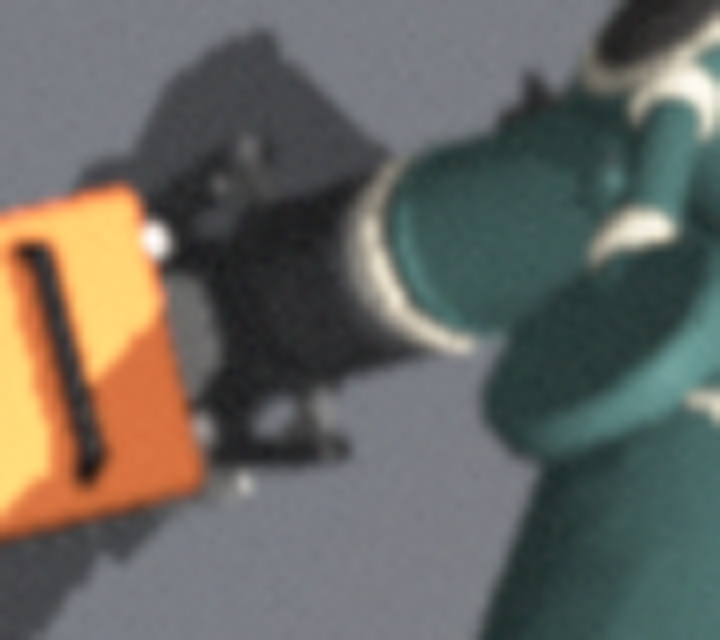

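The fingers are riding over the tail: in the wrist view the tail's rear edge (row 330) lies behind the finger pads (rows 235–290). The tips are therefore higher than the stated 19 mm offset implies. They met the case foot just above the base and moved the box about 11 mm, still upright. I'll back off and redo it lower.

move_arm(rows=[[[1, -3, 2], [0, 0, 0]], [[2, -8, 5], [0, 0, 0]], [[4, -20, 6], [0, 0, 0]], [[8, -35, 6], [0, 0, 0]], [[12, -50, 6], [0, 0, 0]], [[15, -65, 6], [0, 0, 0]], [[18, -78, 6], [0, 0, 0]], [[21, -88, 6], [0, 0, 0]], [[21, -88, 6], [0, 0, 0]]])

```text
time_s: 8.3
eef_pos: [609.8, -244.5, 30.6]
orientation: [0.597, 0.759, 0.16, -0.203]
ft_force: [-0.0, 0.7, -0.4]
grip_width: 56.0
```

```bash
python3 look.py 5 wrist top; python3 - <<'E'
from h import *
D=pickle.load(open('cams_5.pkl','rb'));crop(D["wrist"],130,160,260,190,3,"pics/w5z.png")
E
```

```text
8.3 [-0.6   0.64  1.52  0.35  1.39 -0.98] [ 609.8 -244.5   30.6] [-0.   0.7 -0.4] 55.97295350185516
[[-0.204, 0.972, -0.118], [0.842, 0.235, 0.485], [0.5, 0.0, -0.866]]
```

View pics/wrist_5.png

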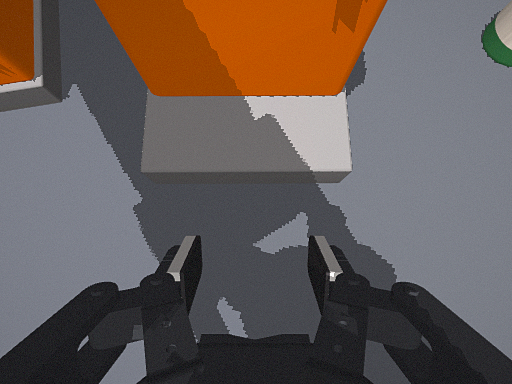

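View pics/topc_5.png

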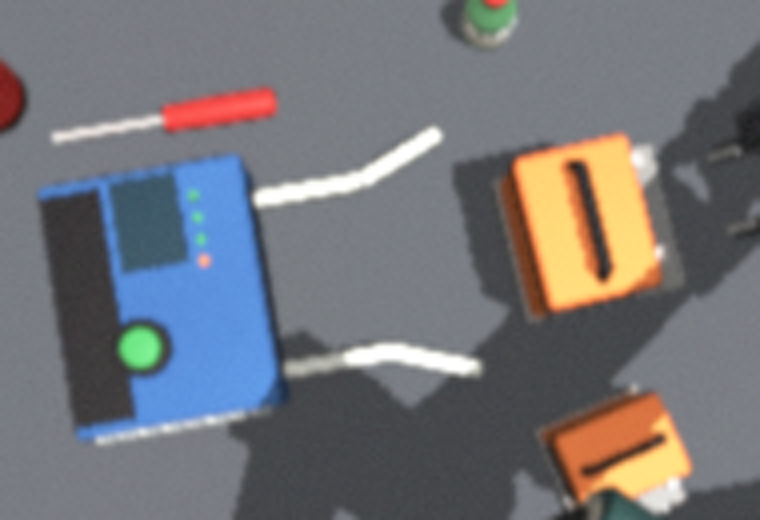

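View pics/w5z.png

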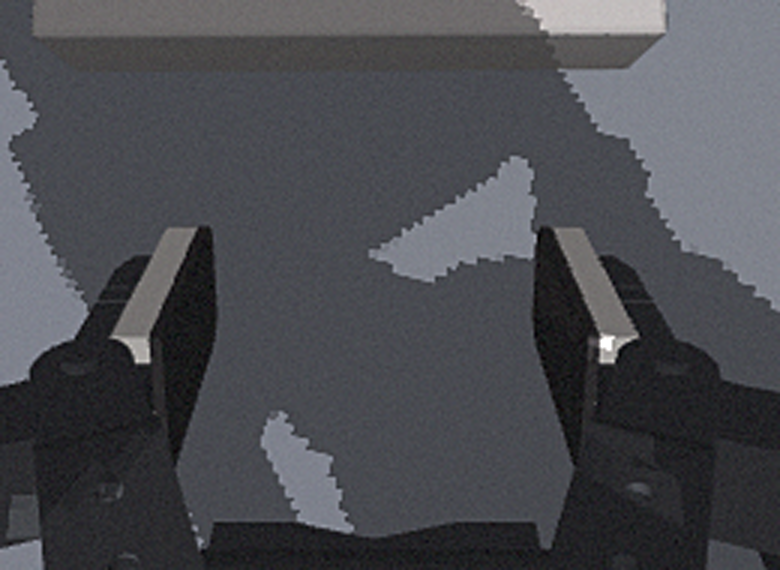

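```bash
python3 - <<'E'
from h import *
from scipy.optimize import least_squares
D=pickle.load(open('cams_5.pkl','rb'));c=D["wrist"];a=D["top"]
tcp=np.array([609.8,-244.5,30.6]);R=np.array([[-0.204,0.972,-0.118],[0.842,0.235,0.485],[0.5,0,-0.866]])
for z in(5,20,35):
  for uv in((708,157),(730,230)):
    w=p2w(a,160+(uv[0]-1.5)/4,130+(uv[1]-1.5)/4,z);print(z,w.round(1),(R.T@(w-tcp)).round(1))
for L in(-25,-15,-5,5,19):
  for x in(-11,0,11):print(L,x,w2p(c,tcp+R@[x,28,L]).round(0),w2p(c,tcp+R@[x,28+8,L]).round(0))
for (u,v,u2) in((141,172,352),):
  p=p2w(c,u,v,30);q=p2w(c,u2,v,30);print(p,q,(p+q)/2,np.linalg.norm(p-q),np.arctan2((q-p)[1],(q-p)[0])+np.pi/2)
p=p2w(c,154,182.5,0);q=p2w(c,341,182.5,0);print(p,q,np.linalg.norm(p-q))
E
```

```text
5 [ 651.3 -247.4    5. ] [-23.7  39.6  15.9]
5 [ 585.5 -266.3    5. ] [-26.2 -28.7  14.4]
20 [ 648.8 -243.9   20. ] [-12.7  38.1   4.9]
20 [ 583.9 -262.6   20. ] [-15.2 -29.4   3.5]
35 [ 646.4 -240.3   35. ] [-1.7 36.6 -6.1]
35 [ 582.3 -258.8   35. ] [ -4.2 -30.1  -7.5]
-25 -11 [311. 281.] [327. 281.]
-25 0 [312. 261.] [329. 261.]
-25 11 [314. 241.] [331. 241.]
-15 -11 [308. 270.] [323. 270.]
-15 0 [309. 252.] [324. 252.]
-15 11 [310. 232.] [326. 232.]
-5 -11 [305. 261.] [319. 261.]
-5 0 [306. 243.] [320. 243.]
-5 11 [307. 224.] [321. 224.]
5 -11 [302. 252.] [315. 252.]
5 0 [303. 235.] [316. 235.]
5 11 [304. 218.] [318. 218.]
19 -11 [298. 241.] [311. 241.]
19 0 [299. 226.] [312. 226.]
19 11 [300. 209.] [313. 209.]
[ 533.91046817 -221.91068882   30.        ] [ 657.18508081 -191.9890183    30.        ] [ 595.54777449 -206.94985356   30.        ] 126.85399673676406 1.8089150735641344
[ 531.39073026 -220.93713649    0.        ] [ 658.83760496 -190.00586115    0.        ] 131.1466723348173
```

move_arm(rows=[[[-3, -1, -10], [0, 0, 0]], [[-5, -1, -20], [0, 0, 0]], [[-5, -1, -24], [0, 0, 0]], [[-5, -1, -26], [0, 0, 0]], [[-5, -1, -28], [0, 0, 0]], [[-5, -1, -29], [0, 0, 0]], [[-5, -1, -30], [0, 0, 0]], [[-5, -1, -30], [0, 0, 0]]])

```text
time_s: 9.4
eef_pos: [604.6, -244.7, 0.7]
orientation: [0.597, 0.759, 0.16, -0.203]
ft_force: [-0.9, -0.1, -0.0]
grip_width: 55.4
```

```bash
python3 look.py 6 wrist
```

```text
9.4 [-0.61  0.67  1.54  0.35  1.35 -1.  ] [ 604.6 -244.7    0.7] [-0.9 -0.1 -0. ] 55.43767694390894
[[-0.204, 0.972, -0.118], [0.842, 0.236, 0.485], [0.5, -0.0, -0.866]]
```

View pics/wrist_6.png

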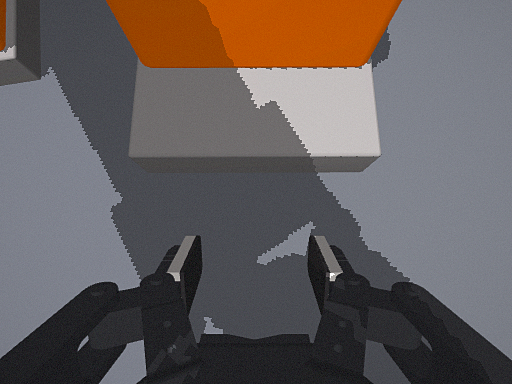

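move_arm(rows=[[[-2, 8, -3], [0, 0, 0]], [[-4, 16, -3], [0, 0, 0]], [[-6, 24, -3], [0, 0, 0]], [[-7, 30, -3], [0, 0, 0]], [[-8.5, 35, -3], [0, 0, 0]], [[-9.5, 40, -3], [0, 0, -0.001]], [[-10.5, 46, -3], [0, 0, -0.003]], [[-12, 53, -3], [0, 0, -0.005]], [[-13, 60, -3], [0, 0, -0.006]], [[-14.5, 67, -3], [0, 0, -0.008]], [[-15.5, 74, -3], [0, 0, -0.01]]])

```text
time_s: 10.82
eef_pos: [590.9, -175.0, -2.2]
orientation: [0.602, 0.757, 0.159, -0.198]
ft_force: [1.2, -11.2, -0.9]
grip_width: 55.5
```

```bash
python3 look.py 7 wrist top
```

```text
10.825 [-0.54  0.59  1.68  0.38  1.27 -0.96] [ 590.9 -175.    -2.2] [  1.2 -11.2  -0.9] 55.48933714071686
[[-0.198, 0.974, -0.109], [0.848, 0.226, 0.48], [0.492, 0.003, -0.871]]
```

View pics/wrist_7.png

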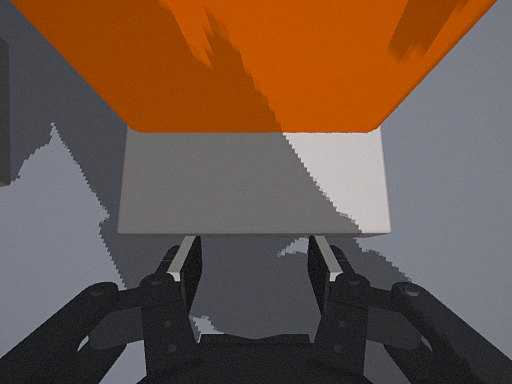

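View pics/topc_7.png

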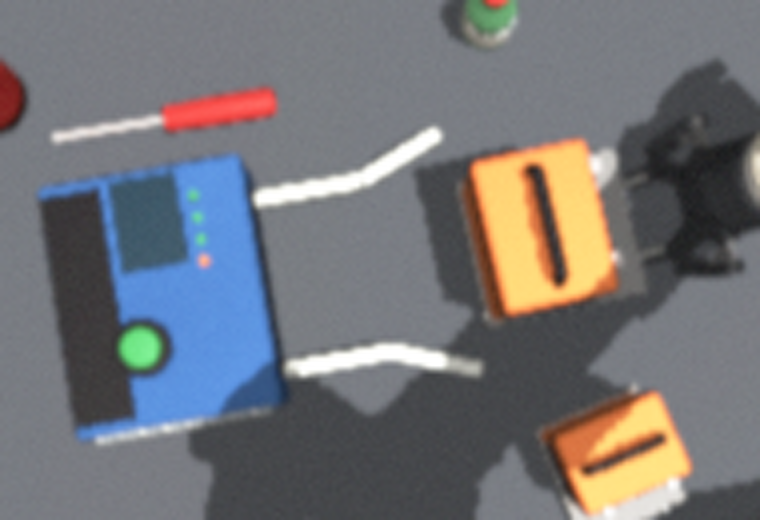

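Now it's a proper push: both fingertips on the tail's end face (tail edge at row 234, tips at row 236), at 11 N, and the box is sliding upright. I'll measure the pose relative to the dock.

```bash
cat > pose.py <<'E'
from h import *
def rel(c,u,u2,v,v2=None):
  p=p2w(c,u,v,30);q=p2w(c,u2,v2 or v,30);m=(p+q)/2;h=np.arctan2((q-p)[1],(q-p)[0])+np.pi/2
  o=m[:2]+72*np.array([np.cos(h),np.sin(h)]);H=1.756;d=o-np.array([543.9,70.4]);
  print("tail",m.round(1),"w",np.linalg.norm(p-q).round(1),"box in dock",(d@[np.cos(H),np.sin(H)]).round(1),(d@[-np.sin(H),np.cos(H)]).round(1),(h-H).round(3))
E
python3 - <<'E'
from pose import *
D=pickle.load(open('cams_7.pkl','rb'));rel(D["wrist"],118,390,233.5)
a=D["top"]
# rail tops (z=32), dock frame
o=np.array([543.9,70.4]);H=1.756
for uv in((257,199),(362,181),(437,133),(287,369),(392,351),(480,369)):
  w=p2w(a,160+(uv[0]-1.5)/4,130+(uv[1]-1.5)/4,32)[:2]-o;print(uv,(w@[np.cos(H),np.sin(H)]).round(1),(w@[-np.sin(H),np.cos(H)]).round(1))
E
```

```text
tail [ 590.3 -174.8   30. ] w 125.8 box in dock -177.6 2.6 0.043
(257, 199) 71.1 -76.6
(362, 181) -22.2 -76.2
(437, 133) -94.5 -106.5
(287, 369) 70.4 74.2
(392, 351) -21.9 74.8
(480, 369) -94.2 103.5
```

move_arm(rows=[[[-1.5, 7, 0], [0, 0, -0.002]], [[-3, 15, 0], [0, 0, -0.004]], [[-4.5, 23, 0], [0, 0, -0.006]], [[-6, 31, 0], [0, 0, -0.008]], [[-7, 39, 0], [0, 0, -0.01]], [[-8.5, 47, 0], [0, 0, -0.013]], [[-10, 55, 0], [0, 0, -0.015]], [[-11.5, 63, 0], [0, 0, -0.017]], [[-13, 71, 0], [0, 0, -0.019]], [[-14.5, 79, 0], [0, 0, -0.021]], [[-16, 87, 0], [0, 0, -0.023]], [[-17.5, 95, 0], [0, 0, -0.025]], [[-19, 103, 0], [0, 0, -0.027]], [[-20, 110, 0], [0, 0, -0.029]]])

```text
time_s: 12.68
eef_pos: [571.2, -64.5, -2.2]
orientation: [0.612, 0.749, 0.163, -0.196]
ft_force: [0.8, -11.0, 0.3]
grip_width: 55.6
```

```bash
python3 look.py 8 wrist top
```

```text
12.675 [-0.41  0.49  1.84  0.46  1.16 -0.87] [571.2 -64.5  -2.2] [  0.8 -11.    0.3] 55.614107165624624
[[-0.173, 0.98, -0.094], [0.853, 0.197, 0.483], [0.492, 0.004, -0.87]]
```

View pics/wrist_8.png

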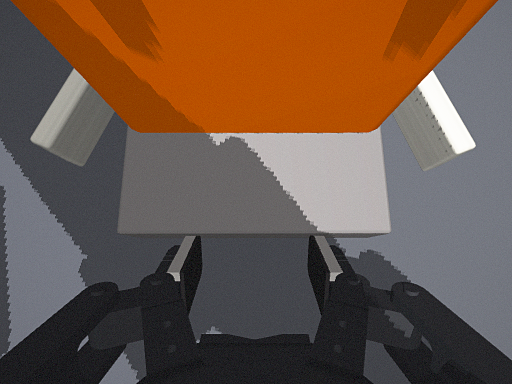

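View pics/topc_8.png

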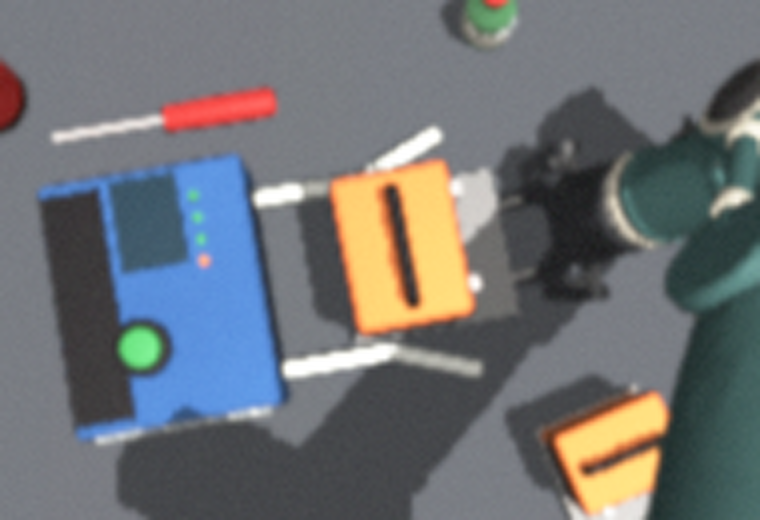

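```bash
python3 - <<'E'
from pose import *
D=pickle.load(open('cams_8.pkl','rb'));c=D["wrist"];rel(c,118,390,233.5)
o=np.array([543.9,70.4]);H=1.756
for uv in((31,141),(83,166),(475,148),(425,170)):
  w=p2w(c,*uv,32)[:2]-o;print(uv,(w@[np.cos(H),np.sin(H)]).round(1),(w@[-np.sin(H),np.cos(H)]).round(1))
E
```

```text
tail [570.7 -64.3  30. ] w 125.8 box in dock -65.3 -0.5 0.014
(31, 141) -94.2 108.0
(83, 166) -106.5 80.9
(475, 148) -94.5 -108.7
(425, 170) -106.0 -83.0
```

move_arm(rows=[[[-1.5, 8, 0], [0, 0, -0.003]], [[-3, 16, 0], [0, 0, -0.006]], [[-4.5, 24, 0], [0, 0, -0.009]], [[-6, 32, 0], [0, 0, -0.011]], [[-7.5, 40, 0], [0, 0, -0.014]], [[-9, 48, 0], [0, 0, -0.014]], [[-10, 53, 0], [0, 0, -0.014]], [[-11, 57, 0], [0, 0, -0.014]], [[-11, 59, 0], [0, 0, -0.014]]])

```text
time_s: 13.9
eef_pos: [560.4, -5.2, -2.2]
orientation: [0.617, 0.744, 0.164, -0.195]
ft_force: [1.2, -10.7, 0.7]
grip_width: 55.8
```

move_arm(rows=[[[-0.2, 1, 0], [0, 0, 0]], [[-0.4, 2, 0], [0, 0, 0]], [[-0.6, 3, 0], [0, 0, 0]]])

```text
time_s: 14.28
eef_pos: [560.0, -2.5, -2.2]
orientation: [0.617, 0.744, 0.164, -0.195]
ft_force: [2.2, -11.1, 0.0]
grip_width: 55.9
```

Expected home at tail y ≈ 0, so I'll step on slowly, watching the force for the stop.

move_arm(rows=[[[-0.2, 1, 0], [0, 0, 0]], [[-0.4, 2, 0], [0, 0, 0]], [[-0.5, 2.5, 0], [0, 0, 0]]])

```text
time_s: 14.65
eef_pos: [559.5, 0.1, -2.2]
orientation: [0.617, 0.744, 0.164, -0.195]
ft_force: [1.5, -10.7, -0.4]
grip_width: 55.5
```

move_arm(rows=[[[-0.2, 1, 0], [0, 0, 0]], [[-0.4, 2, 0], [0, 0, 0]]])

```text
time_s: 14.9
eef_pos: [559.4, 0.9, -2.2]
orientation: [0.617, 0.745, 0.164, -0.194]
ft_force: [1.4, -16.4, 1.0]
grip_width: 55.5
```

```bash
python3 look.py 9 wrist top
```

```text
14.9 [-0.33  0.44  1.92  0.5   1.1  -0.82] [559.4   0.9  -2.2] [  1.4 -16.4   1. ] 55.46618599757357
[[-0.162, 0.983, -0.086], [0.856, 0.184, 0.483], [0.491, 0.005, -0.871]]
```

View pics/topc_9.png

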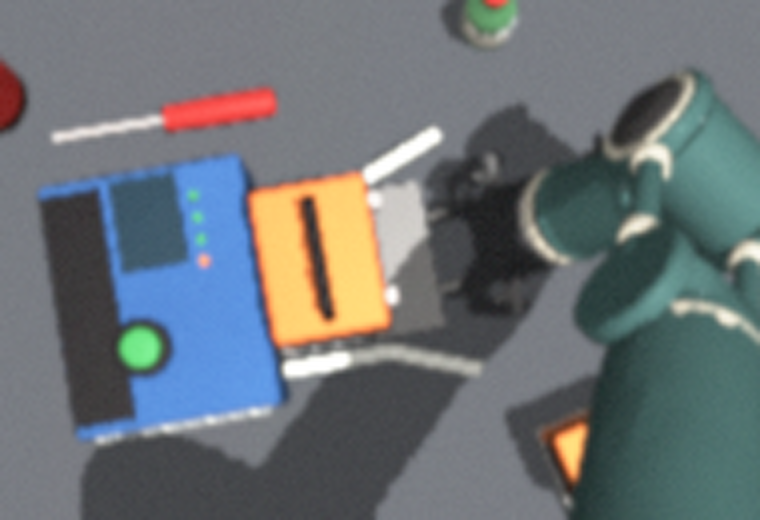

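View pics/wrist_9.png

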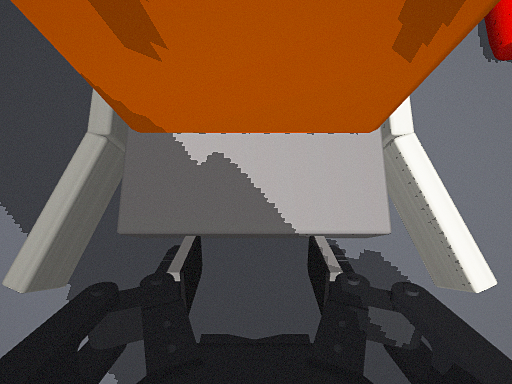

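The force jumped from 11 to 16 N, so the box is touching the stop. One more firm nudge to seat it squarely.

move_arm(rows=[[[-0.2, 1, 0], [0, 0, 0]], [[-0.4, 2, 0], [0, 0, 0]], [[-0.4, 2, 0], [0, 0, 0]]])

```text
time_s: 15.38
eef_pos: [559.5, 0.9, -2.2]
orientation: [0.618, 0.745, 0.163, -0.192]
ft_force: [1.1, -20.8, 1.8]
grip_width: 55.1
```

```bash
python3 - <<'E'
from pose import *
D=pickle.load(open('cams_9.pkl','rb'));rel(D["wrist"],118,390,233.5)
E
```

```text
tail [558.8   1.2  30. ] w 125.8 box in dock 1.2 -1.9 0.0
```

Home: the TCP no longer moves as the force rises to 21 N, and the vision pose is within 2 mm with 0.000 rad of yaw. Backing off and rising, then untilting and shutting the gripper.

move_arm(rows=[[[0.5, -3, 0], [0, 0, 0]], [[2, -10, 0], [0, 0, 0]], [[5, -25, 0], [0, 0, 0]], [[8, -42, 0], [0, 0, 0]], [[11, -60, 10], [0, 0, 0]], [[13, -70, 40], [0, 0, 0]], [[13, -70, 95], [0, 0, 0]], [[13, -70, 150], [0, 0, 0]], [[13, -70, 205], [-0.08, -0.014, 0]], [[13, -70, 260], [-0.16, -0.028, 0]], [[13, -70, 310], [-0.24, -0.042, 0]], [[5, -30, 320], [-0.32, -0.057, 0]], [[-10, 20, 320], [-0.4, -0.071, 0]], [[-25, 70, 320], [-0.48, -0.085, 0]], [[-40, 120, 320], [-0.505, -0.09, 0]], [[-55, 165, 320], [-0.505, -0.09, 0]], [[-70, 205, 320], [-0.505, -0.09, 0]], [[-85, 236, 320], [-0.505, -0.09, 0]], [[-85, 236, 320], [-0.505, -0.09, 0]], [[-85, 236, 320], [-0.505, -0.09, 0]]], gripper=1)

```text
time_s: 17.88
eef_pos: [471.6, 243.2, 318.1]
orientation: [0.639, 0.769, 0.001, -0.005]
ft_force: [0.1, 0.0, 0.2]
grip_width: 0.2
```

```bash
python3 look.py 10 wrist top scene; python3 -c "
from h import *
d=pickle.load(open('cams_10.pkl','rb'));crop(d['scene'],170,80,200,150,4,'pics/scenec_10.png')"
```

```text
17.875 [ 0.42 -0.06  1.78  0.01  1.42  0.24] [471.6 243.2 318.1] [0.1 0.  0.2] 0.1810040713977185
[[-0.183, 0.983, -0.006], [0.983, 0.183, 0.009], [0.01, -0.004, -1.0]]
```

View pics/wrist_10.png

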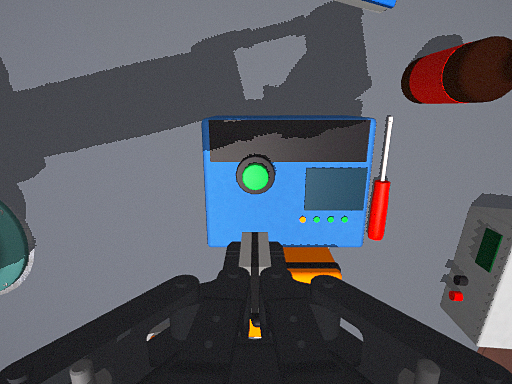

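View pics/scenec_10.png

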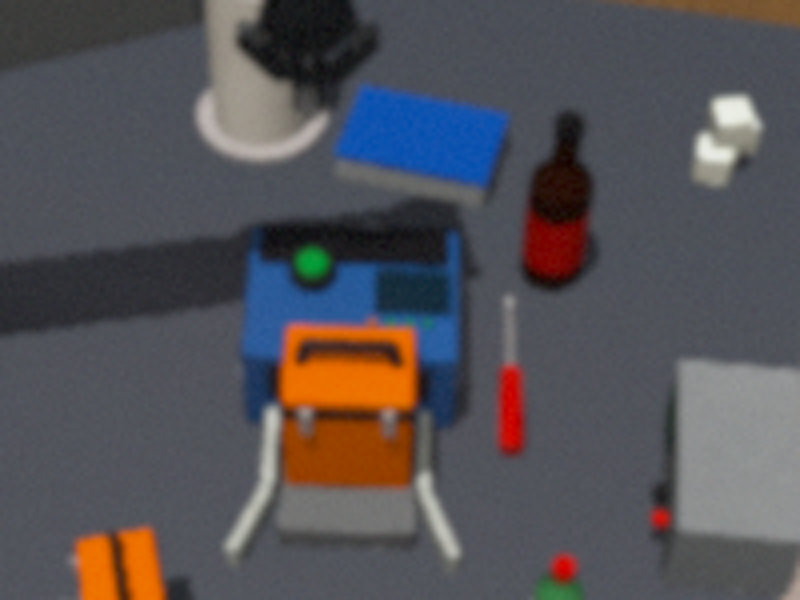

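View pics/top_10.png

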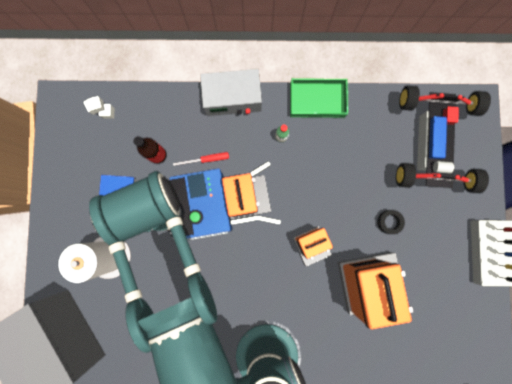

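```bash
python3 - <<'E'
from h import *
from cell import readout
from scipy.spatial.transform import Rotation as Ro
d0=pickle.load(open("cams0.pkl","rb"));d=pickle.load(open("cams_10.pkl","rb"));c=d["wrist"]
def tri(l):
  A=[];b=[]
  for k,u,v in l:
    o,r=ray(k,u,v);r/=np.linalg.norm(r);P=np.eye(3)-np.outer(r,r);A.append(P);b.append(P@o)
  return np.linalg.lstsq(np.vstack(A),np.concatenate(b),rcond=None)[0]
def cen(c,u0,v0,w,h):
  hsv=cv2.cvtColor(c["image"][v0:v0+h,u0:u0+w],cv2.COLOR_RGB2HSV);m=cv2.inRange(hsv,(50,120,60),(75,255,255))
  n,l,s,ce=cv2.connectedComponentsWithStats(m);i=1+s[1:,4].argmax();return ce[i]+[u0,v0],s[i]
w,sw=cen(c,220,140,70,70);s,ss=cen(d0["scene"],230,130,50,40);t,st=cen(d0["top"],180,200,40,35)
print(w,sw,s,ss,t,st)
print("w+t",tri([(c,*w),(d0["top"],*t)]),"w+s",tri([(c,*w),(d0["scene"],*s)]),"all",tri([(c,*w),(d0["scene"],*s),(d0["top"],*t)]))
for z in(115,125,135):print(z,p2w(c,*w,z))
e=readout.observe();R=Ro.from_quat(e["orientation"]).as_matrix();tcp=e["eef_pos"]
for L in(-30,-20,-10,0,10,19):print(L,[w2p(c,tcp+R@[x,y,L]).round(0).tolist() for x,y in((-11,0),(11,0),(11,12))])
crop(c,200,140,120,120,5,"pics/w10z.png")
E
```

```text
[254.86643234 176.24780316] [ 22  23  27  27 569] [247.53030303 145.25757576] [13 11 10  9 66] [194.56962025 216.35443038] [10 12 10 10 79]
w+t [473.01775676 236.83590352 132.46904599] w+s [472.75258159 236.69755507 131.53934253] all [473.09330641 236.79116511 131.65152061]
115 [472.99831782 232.78847475 115.        ]
125 [472.59047448 235.08845827 125.        ]
135 [472.18263114 237.38844179 135.        ]
-30 [[255.0, 288.0], [255.0, 247.0], [281.0, 247.0]]
-20 [[255.0, 277.0], [255.0, 238.0], [280.0, 238.0]]
-10 [[255.0, 266.0], [255.0, 229.0], [278.0, 230.0]]
0 [[255.0, 257.0], [255.0, 222.0], [277.0, 222.0]]
10 [[255.0, 249.0], [255.0, 216.0], [275.0, 216.0]]
19 [[255.0, 242.0], [255.0, 210.0], [274.0, 210.0]]
```

View pics/w10z.png

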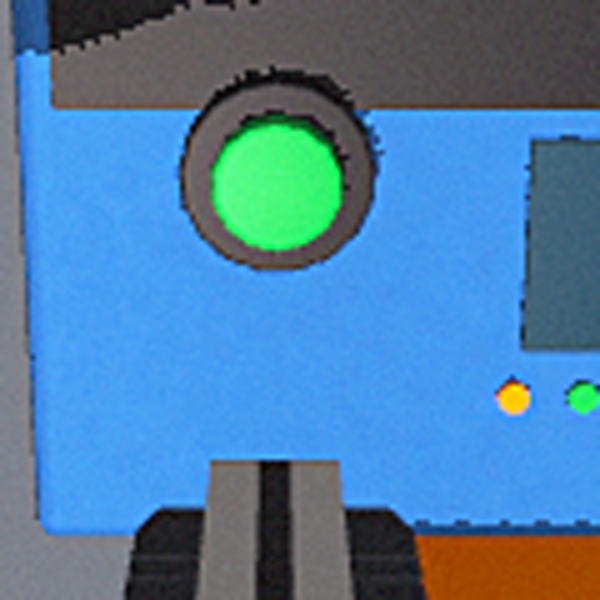

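move_arm(rows=[[[1, -4, -40], [0, 0, 0]], [[1.5, -6.5, -85], [0, 0, 0]], [[1.5, -6.5, -125], [0, 0, 0]], [[1.5, -6.5, -150], [0, 0, 0]], [[1.5, -6.5, -165], [0, 0, 0]], [[1.5, -6.5, -172], [0, 0, 0]], [[1.5, -6.5, -176], [0, 0, 0]], [[1.5, -6.5, -176], [0, 0, 0]], [[1.5, -6.5, -176], [0, 0, 0]]])

```text
time_s: 19.15
eef_pos: [473.3, 237.7, 142.7]
orientation: [0.639, 0.769, 0.002, -0.005]
ft_force: [-0.4, 0.5, 1.0]
grip_width: 0.1
```

```bash
python3 look.py 11 wrist scene; python3 -c "
from h import *
d=pickle.load(open('cams_11.pkl','rb'));crop(d['scene'],200,80,120,100,6,'pics/scenec_11.png')"
```

```text
19.15 [0.41 0.05 2.   0.01 1.09 0.22] [473.3 237.7 142.7] [-0.4  0.5  1. ] 0.1095713718455852
[[-0.183, 0.983, -0.005], [0.983, 0.183, 0.01], [0.011, -0.003, -1.0]]
```

View pics/wrist_11.png

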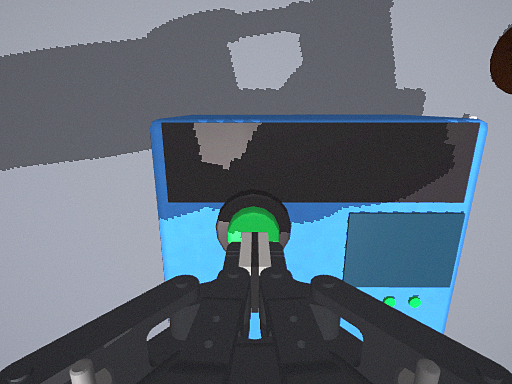

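View pics/scenec_11.png

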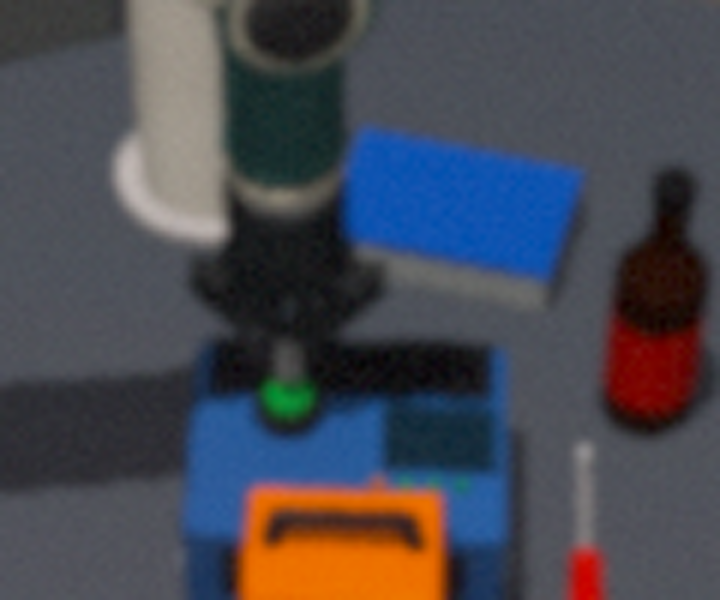

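move_arm(rows=[[[0, 0, -4], [0, 0, 0]], [[0, 0, -8], [0, 0, 0]], [[0, 0, -12], [0, 0, 0]], [[0, 0, -15], [0, 0, 0]], [[0, 0, -18], [0, 0, 0]], [[0, 0, -20], [0, 0, 0]]])

```text
time_s: 20.0
eef_pos: [472.5, 237.3, 121.8]
orientation: [0.639, 0.769, 0.001, -0.006]
ft_force: [-2.3, 0.1, 4.3]
grip_width: 0.2
```

move_arm(rows=[[[0, 0, -2], [0, 0, 0]], [[0, 0, -4], [0, 0, 0]]])

```text
time_s: 20.25
eef_pos: [472.7, 237.4, 119.2]
orientation: [0.639, 0.769, 0.001, -0.005]
ft_force: [-7.3, -3.7, 19.2]
grip_width: 0.2
```

```bash
python3 look.py 12 wrist scene; python3 -c "
from h import *
d=pickle.load(open('cams_12.pkl','rb'));crop(d['scene'],200,80,120,100,6,'pics/scenec_12.png');crop(d['wrist'],190,150,150,130,5,'pics/w12z.png')"
```

```text
20.25 [0.41 0.08 2.02 0.01 1.05 0.22] [472.7 237.4 119.2] [-7.3 -3.7 19.2] 0.2077567720922302
[[-0.183, 0.983, -0.007], [0.983, 0.183, 0.009], [0.01, -0.005, -1.0]]
```

View pics/w12z.png

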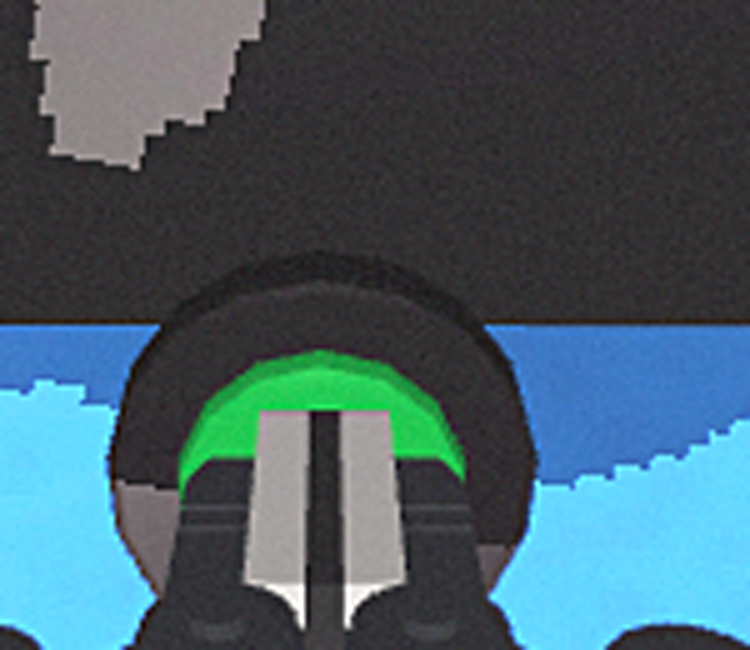

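View pics/scenec_12.png

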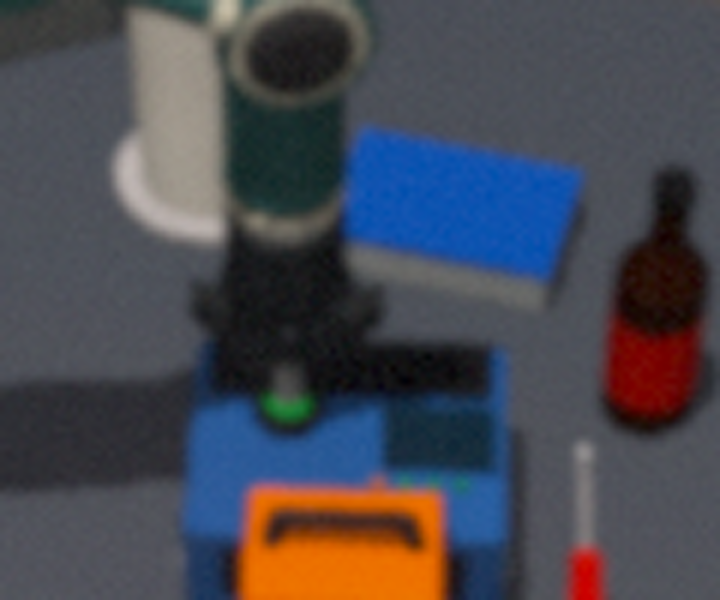

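The fingertip sits inside the green cap and the cap is sunk. At 19 N, against a 5 N spring, it has bottomed. I'll release straight up.

move_arm(rows=[[[0, 0, -0.5], [0, 0, 0]], [[0, 0, -0.5], [0, 0, 0]], [[0, 0, 3], [0, 0, 0]], [[0, 0, 8], [0, 0, 0]], [[0, 0, 20], [0, 0, 0]], [[0, 0, 50], [0, 0, 0]], [[0, 0, 100], [0, 0, 0]], [[0, 0, 150], [0, 0, 0]], [[0, 0, 195], [0, 0, 0]], [[0, 0, 195], [0, 0, 0]], [[0, 0, 195], [0, 0, 0]]])

```text
time_s: 21.72
eef_pos: [472.6, 237.4, 312.4]
orientation: [0.639, 0.769, 0.002, -0.005]
ft_force: [-0.4, -0.5, -0.3]
grip_width: 0.2
```

```bash
python3 look.py 13 wrist top scene; python3 -c "
from h import *
d=pickle.load(open('cams_13.pkl','rb'));crop(d['scene'],170,80,200,150,4,'pics/scenec_13.png')
c=d['wrist'];hsv=cv2.cvtColor(c['image'][130:210,215:300],cv2.COLOR_RGB2HSV);m=cv2.inRange(hsv,(50,120,60),(75,255,255));print(cv2.connectedComponentsWithStats(m)[2:])"
```

```text
21.725 [ 0.41 -0.06  1.79  0.01  1.41  0.22] [472.6 237.4 312.4] [-0.4 -0.5 -0.3] 0.193898190615934
[[-0.183, 0.983, -0.006], [0.983, 0.183, 0.009], [0.01, -0.005, -1.0]]
(array([[   0,    0,   85,   80, 6209],
       [  27,   29,   27,   28,  591]], dtype=int32), array([[42.20325334, 39.20663553],
       [39.86463621, 42.5820643 ]]))
```

View pics/wrist_13.png

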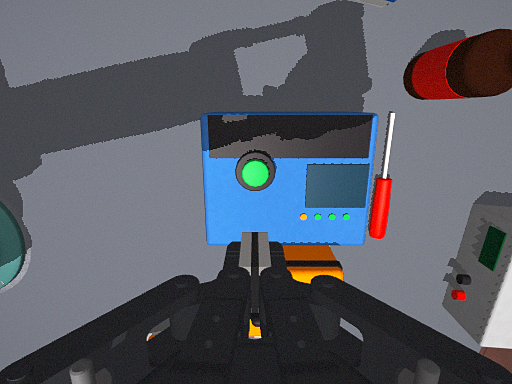

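View pics/scenec_13.png

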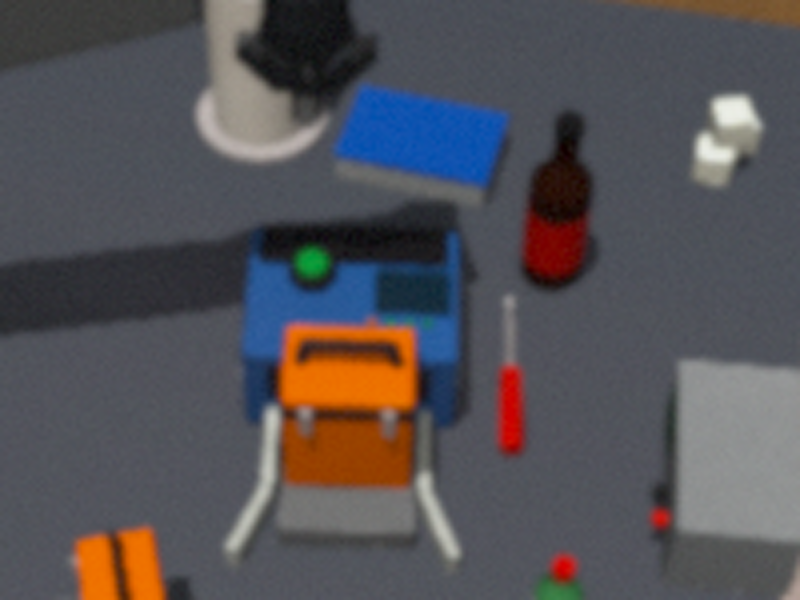

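View pics/topc_13.png

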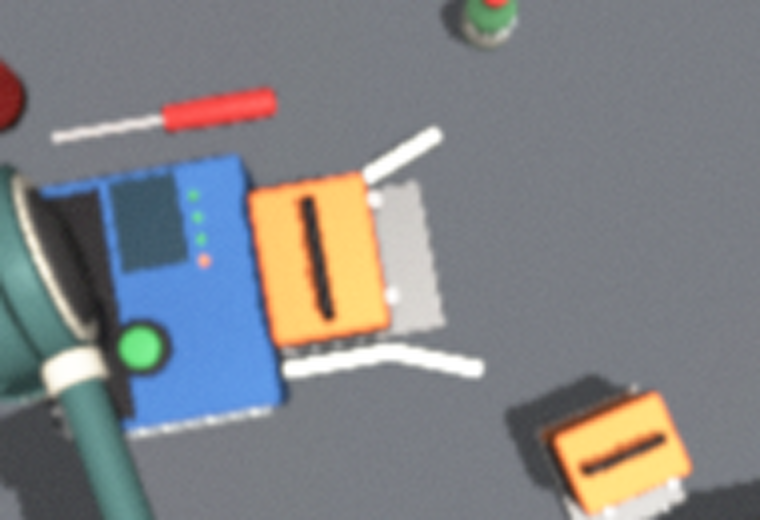

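The box is upright and seated between the rails, the button is up at its original spot, and the bystanders haven't moved. One last numeric check, then hand-in.

```bash
python3 - <<'E'
from fit import *
d=pickle.load(open("cams_13.pkl","rb"))
t=lambda p,u,v:(d["top"],p,np.array([160+(u-1.5)/4,130+(v-1.5)/4]))
s=lambda p,u,v:(d["scene"],p,np.array([170+(u-1.5)/4,80+(v-1.5)/4]))
B=[t((68,-61,170),249,191),t((68,61,170),275,345),t((-24,-61,170),360,172),t((-24,61,170),389,327),t((-72,-65,30),419,181),t((-72,65,30),444,326),
 s((-24,61,170),280,405),s((-24,-61,170),418,408),s((68,61,170),285,325),s((68,-61,170),416,326),s((-72,65,0),277,538),s((-72,-65,0),414,540)]
x,r,T=fit(B,[550,60,1.75]);print(x.round(3),"dock 544.9 70.6 1.756");print(r.round(1).tolist())
H=1.756;q=x[:2]-[544.9,70.6];print(q@[np.cos(H),np.sin(H)],q@[-np.sin(H),np.cos(H)])
from cell import ctrl
print(ctrl.hand_in())
E
```

```text
[547.066  72.025   1.755] dock 544.9 70.6 1.756
[[-0.5, 0.0], [-0.4, 0.2], [0.9, -0.4], [0.6, -0.5], [-0.2, -0.2], [0.2, 0.0], [-0.1, -1.4], [-0.9, -1.2], [0.1, -1.0], [0.0, -0.4], [0.3, 1.8], [-0.3, 2.4]]
1.0019349473882422 -2.3913088960956483
the job is handed in; nothing more can be done
None
```

The box is home in the dock. After that I pressed the green button all the way down, let it come back up, and handed the job in at about 22 s of the 61 s allowed.

**Push:** I slid the middle-sized orange box in with both fingertips on the end of its tail, at about 11 N. At the stop the force rose to 21 N without further movement.

**Button:** Pressing reached 19 N against the 5 N spring, so the button was fully down. The pictures afterwards show it up again.

**Last checks:** The camera fit put the box about 1 mm from home along the dock, 2 mm to the side and 0.001 rad askew, which is within calibration error. It stands upright, the robot touches nothing, and in the last views nothing near the dock had moved.

**What disagreed:** The fingertips sit about 30 mm higher than the stated 19 mm ahead of the TCP. Because of this, my first push passed over the tail and met the foot of the orange case, just above the base plate. It slid the box about 11 mm, still upright, before I noticed. I then backed off and pushed properly on the tail's end. The handle was never touched.

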